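# Draw up the vent plunger of a leak-test head with a pull hook

## Task

Take the orange-handled pull hook from the tool stand, catch the red pull loop deep in the bore of the white leak-test head with it, and draw the plunger all the way up to its stop; then unhook and hang the hook back, the same way round, in the slot it came from. Feel your way gently: never push or pull on the test head with more than about 25 N, touch it with the hook only, and leave everything else where it is.

Things in the scene. Friction and masses are not known exactly. Their poses are not given: they have to be found in the camera images.
- hook: Loose pull hook, about 110 g, upright, hook end down. Origin: on the shaft's axis at the underside of its black guard; z up, x the way the toe points. Guard 40 x 26 x 5 mm (x -16 to +24, z 0 to 5). Orange handle 18 mm square, z 5 to 60, centred on the axis, sides along x and y. Steel shaft 4 mm thick from the origin straight down to z = -97.
- hook_bottom (a point): Lowest point of the hook's shaft, on its axis, 97 mm below the hook's origin. Seen from here (hook's axes): the 4 mm thick toe runs out along +x, its axis 2 mm up, to x = 7.5, then turns up to a tip with its axis end at x = 9.5, z = 5.5; so steel reaches x = -2 to 11.5 and z = 7.5. The throat between shaft and tip takes a 4 mm bar.
- hook_tip (a point): Centre of the round end of the hook's upturned tip, at x = 9.5, z = -91.5 mm in the hook's frame.
- fixture: White leak-test head, a fixed block 120 x 120 x 110 mm high, with a round bore 42 mm across in the middle of its top. Origin: centre of its underside, z up. In the bore, on its axis, stands the red pull loop: two 4 mm thick uprights at y = -10 and +10 mm, joined at the top by a straight 4 mm bar along the fixture's y at x = 0. The window under the bar faces the fixture's +x and -x.
- bore_mouth (a point): Centre of the bore's mouth, on the head's top face. The loop's window is 16 mm wide and 16 mm high, from a steel disc (24 mm across) up to the bar's underside; the bar's top is 20 mm above the disc. The loop's stem is locked at a height that differs every time and is NOT measured: with the plunger at 0 the bar's top lies 28 to 52 mm below the mouth. Find it by feel or sight.
- plunger (a joint): Height (m) of the plunger that carries the loop: 0 at the bottom, 0.065 up against its rigid stop, the bar then standing above the mouth. Starts at 0 to 0.010; the loop is higher by this value. It slides straight up against about 5 N of friction plus 1 N of weight and stays where it is left. The loop does not tilt, turn or slip on its stem; it rises only with the plunger.
- stand: Fixed aluminium tool stand: a plate 70 x 190 mm, its top 115 mm above the table, on two end walls and a foot 90 x 200 mm. Origin: centre of the foot's underside, z up. Through slots at y = -50 and +50, each x = -8 to +17, 14 mm wide in y. In one hangs the hook, its guard lying on the plate, its origin near x = 0, its toe to the stand's +x; in the other the probe. Which is where changes.
- probe: Loose straight probe with a blue handle in the other slot: like the hook in size and origin but without a toe. A bystander, to be left in place.
- blue_bin: Loose blue bin, 130 x 170 x 80 mm; origin at the centre of its underside. Bystander.
- tape_roll: Loose white roll, 76 mm across, 26 mm high; origin at the centre of its underside. Bystander.
- jar: Loose jar, 54 mm across, 75 mm high; origin at the centre of its underside. Bystander.
- clip_a: Loose white clip, about 45 x 26 x 12 mm; origin under its body. Bystander.
- clip_b: A second such clip. Bystander.
- driver: Loose screwdriver lying along its x. Bystander.
Mind the look-alikes: they are no part of the job. Of the things like the hook, leave any that is green; of the rest the smaller one is meant.

How it is judged:
On the way, in this order (a step that is already met when the one before it is completed fails the run):
1. the hook has been lifted out of its slot (distance of hook from where it was at the start of the episode above 0.1 m), for 0.1 s.
2. the plunger is drawn up to its stop with the hook at the loop (value of joint plunger above 0.063 m and horizontal distance between hook_bottom and bore_mouth below 0.02 m), for 0.1 s.
At the end, for the whole second after the job is handed in: The plunger is up at its stop (within 3 mm), the hook hangs at rest in the slot it came from, within 10 mm of where it was, upright within 0.1 rad, its tip within 12 mm of where it was, so the same way round (value of joint plunger above 0.062 m and distance of hook from where it was at the start of the episode below 0.01 m and angle between hook's own z axis and vertical below 0.1 rad and distance of hook_tip from where it was at the start of the episode below 0.012 m and linear speed of hook below 0.02 m/s); the robot touches nothing.
It fails at once if the hook presses or pulls on the test head (loop and plunger included) with more than 25 N (contact force between hook and fixture above 25 N).
It fails at once if the fingers or the arm touch the test head, its plunger or its loop (contact force between any of the fingers, the arm and fixture above 1 N).
It fails at once if a bystander is moved by more than 30 mm, or the probe by more than 12 mm (distance of any of blue_bin, tape_roll, jar, clip_a, clip_b, driver from where it was at the start of the episode above 0.03 m or distance of probe from where it was at the start of the episode above 0.012 m).
It also fails if it takes over 66 s, if anything falls off the work surface, if the arm or the gripper's body presses on something with over 40 N, if the wrist force passes 120 N, or if a joint passes its speed limit or range.

## Robot

A 6-joint arm with a two-finger parallel gripper is mounted at the origin on the work surface. World frame = base frame: x ahead of the robot, y to its left, z up, the work surface at z = 0. Lengths are in m, angles in rad, forces in N, time in s.
With the tool pointing down it reaches from about 0.35 to 0.975 m from the base axis. Payload 4.9 kg.
Tool frame: the origin (TCP) lies at the very end of the fingers, on their centre line; the grasp point (between the pads) lies 19 mm behind it; x points along the fingers, y is the direction in which the jaws open and shut, and the axes are right-handed (so a half turn about x gives the same grasp; the last joint's range is limited). The gripper opens to 85 mm and grips with 20 to 120 N. Pads are 22 mm wide; open, the fingers measure 114 mm over their backs; the gripper's body (76 mm by 85 mm) begins 54 mm behind the grasp point. The pads swing forward as they close: fully open they stand 13 mm farther back than shut.
Start: joints at [1.02, 0.053, 1.613, -0, 1.476, -0.119], TCP at [0.262, 0.568, 0.231] pointing down, gripper open.
Joint ranges: [-3.01, 3.01], [-1.01, 2.22], [0.06, 2.58], [-1.02, 4.17], [0.09, 2.62], [-3.14, 3.14]. Speed limits (rad/s): [2.57, 2.57, 3.14, 3.14, 3.14, 3.14].

## Interface

Orientations are given as a unit quaternion [w, x, y, z].
In Python, from plant import manip gives the robot as it stands.
- The arm moves only by the tool play_rows, never from a script. Its argument "plan" is a list of rows, each a list of 5 numbers: the shift along the tool's x, y, z in mm, then the turn about the tool's x in rad, then the closure, from -1 (fully open) to 1 (shut). A call has 1 to 8 rows; each row is the pose to reach, as a shift and turn from the pose commanded when the call began, along the tool's axes at that moment; what a row does not reach only later rows make up. A row lasts 1/8 s, in which the tool goes at most 62.5 mm and 10.7 degrees, less where a joint would pass 70% of its speed; a pose out of reach is approached as far as the arm can. A call with a gripper value outside its range is refused whole. The fingers move at their own pace and stop on an object; the grip force is fixed at half the most. Time passes only in rows, so rows that repeat a pose let the fingers close. It gives the time, the measured TCP pose, the force and the opening at its end, in the units of the state.
- manip.state(): the state, without advancing time (a new reading comes with each control period).
- manip.grab_frame(name): name is "scene" or "top" or "wrist"; returns a dict with "img" (480x640x3 uint8, red, green, blue), "range_z" (480x640 float32, m along the optical axis (not along the pixel's ray), 0 where there is no reading), "fx", "fy", "cx", "cy" (pixels), "origin" and "rotation" of the camera in the world. Camera axes: x right, y up, looking along -z (the intrinsics and any distortion apply to the point x, -y, -z); pixel columns grow to the right and rows downward; lengths in m; the calibration is good to about 2 mm. A picture is of the moment at which its call begins.
- manip.job_done(): hands the job in, once; it reports no verdict.
The state is a dict: "time": time; "joint_pos": joint angles; "joint_vel": joint speeds; "joint_efforts": joint torques, N m; "tool_pos": TCP position; "tool_rot": TCP orientation; "contact_force": force on the tool from outside, world axes, zero at the start; "ft_torque": the same for the moment, N m; "gripper_width": opening from 0.0 (shut) to 1.0 (fully open).
Only numpy, scipy, OpenCV 4.12 (cv2) and the standard library are available. Lean on these libraries where they do the work, as an engineer would, in place of code of your own. Each camera call takes 0.05 s, during which the arm holds its last target. There are 200 camera calls.

## Working session

There is one attempt and no reset: what is moved stays moved. The work goes in short steps, Python scripts to look and compute and a tool call to move; the robot and the scene stay as the last step left them, time stands still between calls to the robot, and variables do not carry over. Pictures are saved under pics/ and viewed, about 8 in all and at most 12, crops included, and the job is handed in when it is done.

Besides the shell and the picture viewer there is one more tool, called after "Call:" as a command line: name --pt "numbers of a row" for each row, then --argument value for the rest. play_rows: Moves the arm, as the interface text tells. Its arguments: {"type":"object","properties":{"plan":{"type":"array"}},"required":["plan"]}

```bash
mkdir -p pics; ls
cat > h.py <<'E'
import numpy as np,cv2
from plant import manip
def grab(n,save=None):
    f=manip.grab_frame(n)
    np.savez('/tmp/%s.npz'%n,**{k:np.asarray(v) for k,v in f.items()})
    if save: cv2.imwrite('pics/'+save,f['img'][...,::-1])
    return f
def load(n): return dict(np.load('/tmp/%s.npz'%n))
def pts(f):
    h,w=f['range_z'].shape;v,u=np.mgrid[:h,:w]
    z=f['range_z'];c=np.stack([(u-f['cx'])/f['fx']*z,-(v-f['cy'])/f['fy']*z,-z],-1)
    return c@np.asarray(f['rotation']).T+f['origin']
def ray(f,u,v,z):
    d=np.asarray(f['rotation'])@np.array([(u-f['cx'])/f['fx'],-(v-f['cy'])/f['fy'],-1])
    return f['origin']+d*(z-f['origin'][2])/d[2]
E
python3 - <<'E'
from h import *
print(manip.state())
for n in ('scene','top'):
    f=grab(n,n+'1.png'); print(n,f['origin'],np.round(f['rotation'],3).tolist(),f['fx'],f['cx'],f['cy'],[k for k in f])
E
```

```text
pics
{'time': 0.0, 'joint_pos': array([ 1.01999579e+00,  5.33358954e-02,  1.61432488e+00,  2.34927645e-05,
        1.47598729e+00, -1.18972967e-01]), 'joint_vel': array([ 0.00127535,  0.00087449, -0.00120422,  0.00123478,  0.00120749,
        0.00102571]), 'joint_efforts': array([ 9.08138391e-04, -3.93671215e+01, -3.70185149e+01,  5.32164665e-05,
        7.02090474e-03,  6.62862277e-06]), 'tool_pos': array([0.2612273 , 0.56709422, 0.23005757]), 'tool_rot': array([ 0.69044131,  0.1508077 ,  0.6909346 , -0.15217492]), 'contact_force': array([ 0.3644891 , -1.17408154, -0.85277735]), 'ft_torque': array([-0.01190459, -0.01309888,  0.01526516]), 'gripper_width': 0.999612099404458}
scene [1.10403919 0.47034282 0.81680193] [0.399, 0.164, 0.353, 0.83] 504.5972598046825 315.9326124439882 245.67311194249336 ['img', 'range_z', 'fx', 'fy', 'cx', 'cy', 'origin', 'rotation']
top [0.38633514 0.00293228 1.07270575] [-0.7, -0.062, 0.063, 0.708] 511.05672802101657 321.2395634726 237.97636584967051 ['img', 'range_z', 'fx', 'fy', 'cx', 'cy', 'origin', 'rotation']
```

```bash
python3 - <<'E'
s=open('h.py').read()
s=s.replace("np.asarray(f['rotation'])","R(f['rotation'])").replace("def grab","def R(q):\n    q=np.asarray(q);return Rotation.from_quat(np.roll(q,-1)).as_matrix()\ndef grab",1).replace("import numpy as np,cv2","import numpy as np,cv2\nfrom scipy.spatial.transform import Rotation")
open('h.py','w').write(s)
E
python3 - <<'E'
from h import *
print(R(manip.state()['tool_rot']).round(3))
for n in ('scene','top'):
    f=load(n);p=pts(f);print(n,R(f['rotation']).round(2).tolist(),[p[v,u].round(3).tolist() for v,u in((100,100),(240,320),(400,500))])
E
```

```text
[[-0.001  0.418  0.908]
 [-0.002  0.908 -0.418]
 [-1.    -0.002 -0.   ]]
scene [[-0.63, -0.55, 0.55], [0.78, -0.43, 0.45], [-0.01, 0.72, 0.7]] [[0.276, -1.233, -0.09], [0.436, -0.065, 0.003], [0.559, 0.436, 0.002]]
top [[-0.01, 0.98, -0.18], [-1.0, -0.01, 0.0], [-0.0, 0.18, 0.98]] [[0.897, 0.493, -0.0], [0.573, 0.004, 0.001], [0.241, -0.356, -0.0]]
```

View pics/scene1.png

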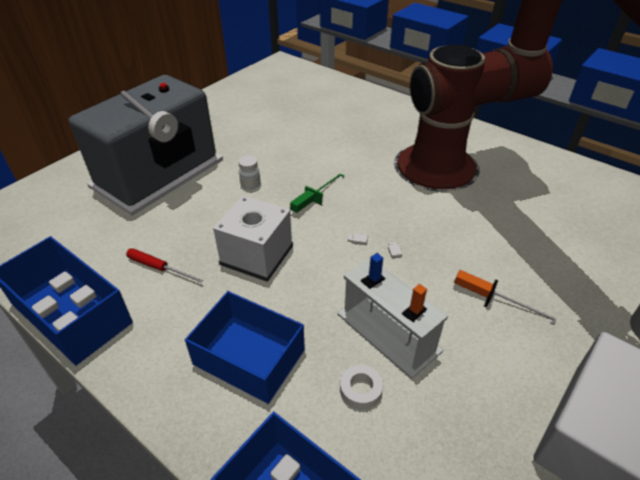

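View pics/top1.png

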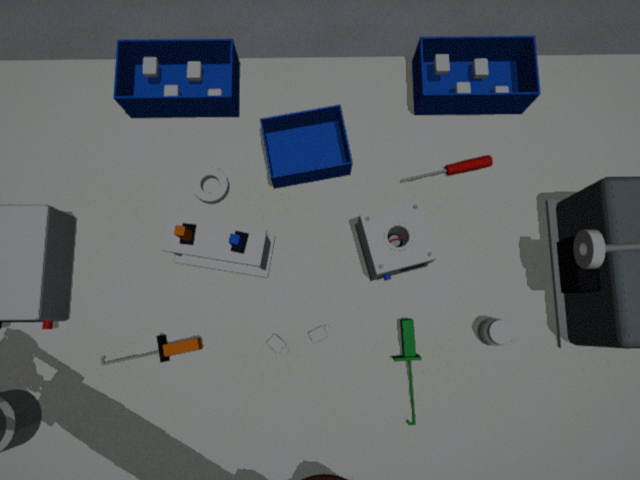

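Run:
```python
from h import *
for n in ('scene','top'):
    f=load(n);p=pts(f);hsv=cv2.cvtColor(f['img'],cv2.COLOR_RGB2HSV);H,S,V=cv2.split(hsv)
    z=p[...,2]
    def rect(m,name):
        m=cv2.morphologyEx(m.astype(np.uint8),cv2.MORPH_OPEN,np.ones((2,2)))
        k,l,st,c=cv2.connectedComponentsWithStats(m)
        for i in range(1,k):
            if st[i,4]<12: continue
            q=p[l==i];r=cv2.minAreaRect((q[:,:2]*1000).astype(np.float32))
            print(n,name,st[i].tolist(),'px',c[i].round(1),'mean',q.mean(0).round(4),'rect',np.round(r[0],1),np.round(r[1],1),round(r[2],1))
    box=(p[...,0]>.4)&(p[...,0]<.75)
    rect(box&(abs(z-.115)<.006)&(p[...,1]>.05)&(p[...,1]<.4)&(S<90),'plate')
    rect(box&(abs(z-.110)<.008)&(p[...,1]<0.0)&(p[...,1]>-.3)&(S<90),'fix')
    rect(box&(z>.168)&(H>4)&(H<20)&(S>140),'orangetop')
    rect(box&(z>.168)&(H>100)&(H<130)&(S>120)&(p[...,1]>.05),'bluetop')
    rect(box&(abs(z-.12)<.008)&(V<60)&(p[...,1]>.05)&(p[...,1]<.4),'guard')
f=load('scene');a=cv2.resize(f['img'][220:380,320:480],None,fx=3.5,fy=3.5,interpolation=cv2.INTER_CUBIC)
cv2.imwrite('pics/crop1.png',a[...,::-1])
```

```text
scene plate [344, 259, 104, 81, 2663] px [396.7 300.6] mean [0.5694 0.2146 0.1198] rect [804.8 276.8] [684.2 199.8] 16.6
scene fix [214, 197, 77, 51, 2216] px [252.4 221.7] mean [ 0.571  -0.1391  0.1139] rect [807.1  80.9] [965.9 162.2] 43.1
scene orangetop [0, 0, 44, 58, 1854] px [16.9 27.2] mean [ 0.4592 -1.2244  0.231 ] rect [ 810.1 -407.8] [1847.3  132. ] 67.4
scene orangetop [415, 286, 12, 11, 104] px [420.5 291.2] mean [0.565  0.2543 0.1685] rect [497.3 236.6] [164.3  17. ] 14.4
scene bluetop [372, 255, 11, 11, 84] px [377.  259.6] mean [0.5529 0.158  0.1734] rect [551.8 157.1] [12.6 16.7] 78.0
scene guard [363, 277, 22, 12, 153] px [372.8 282. ] mean [0.5635 0.1604 0.125 ] rect [829.5 302.6] [642.4  38.1] 28.0
scene guard [404, 308, 23, 14, 152] px [413.6 314.8] mean [0.5789 0.2563 0.1201] rect [572.  254.9] [24.4 39.7] 82.9
top plate [163, 216, 105, 51, 3072] px [216.1 241.4] mean [0.5527 0.201  0.1144] rect [529.5 137.8] [369.9 133.8] 63.2
top fix [361, 200, 77, 75, 3538] px [398.9 237. ] mean [ 0.558  -0.1475  0.112 ] rect [ 531.2 -100.4] [146.8 324.3] 30.1
top orangetop [176, 227, 11, 10, 97] px [181.1 231.2] mean [0.5619 0.2526 0.1716] rect [563.7 261.9] [31.8 16.4] 84.9
top bluetop [230, 235, 12, 11, 95] px [235.7 239.5] mean [0.5392 0.1481 0.2091] rect [467.8  86.1] [231.9  20.3] 40.6
top guard [181, 225, 16, 21, 146] px [189.8 235.5] mean [0.561  0.2467 0.1328] rect [489.6 129.8] [324.3  42.7] 58.4
top guard [232, 232, 17, 22, 138] px [241.4 243.6] mean [0.5436 0.1489 0.1406] rect [481.5  78.9] [239.8  42.5] 48.7
```

View pics/crop1.png

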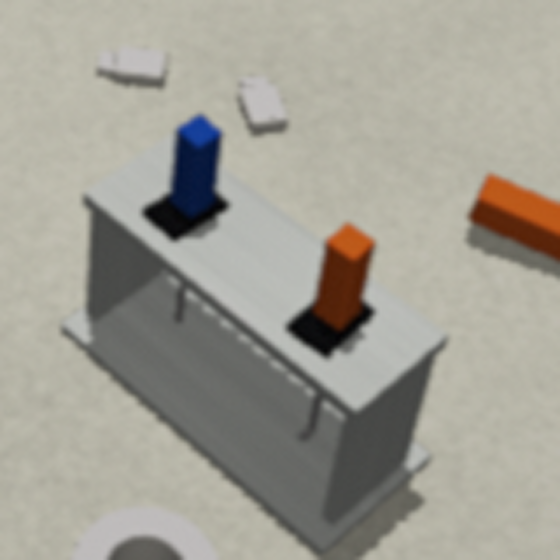

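Run:
```python
from h import *
for n in ('scene','top'):
    f=load(n);p=pts(f);hsv=cv2.cvtColor(f['img'],cv2.COLOR_RGB2HSV);H,S,V=cv2.split(hsv);z=p[...,2]
    box=(p[...,0]>.4)&(p[...,0]<.75)
    def rect(m,zz,name):
        m=cv2.morphologyEx(m.astype(np.uint8),cv2.MORPH_OPEN,np.ones((5,5)))
        c=max(cv2.findContours(m,0,2)[0],key=cv2.contourArea)[:,0]
        q=np.array([ray(f,u,v,zz)[:2]*1000 for u,v in c]).astype(np.float32)
        r=cv2.minAreaRect(q);print(n,name,np.round(r[0],1),np.round(r[1],1),round(r[2],1),cv2.boxPoints(r).round(0).tolist())
    rect(box&(abs(z-.115)<.012)&(p[...,1]>.05)&(p[...,1]<.4),.115,'plate')
    rect(box&(abs(z-.110)<.012)&(p[...,1]<0.0)&(p[...,1]>-.3),.11,'fix')
```

```text
scene plate [560.6 202.2] [194.2  76.4] 80.1 [[506.0, 113.0], [581.0, 100.0], [615.0, 291.0], [540.0, 304.0]]
scene fix [ 566.9 -145.9] [133.7 129. ] 14.1 [[486.0, -100.0], [518.0, -225.0], [647.0, -192.0], [616.0, -67.0]]
top plate [555.8 204.5] [191.2  71. ] 80.0 [[504.0, 116.0], [574.0, 104.0], [607.0, 293.0], [537.0, 305.0]]
top fix [ 560.7 -145.5] [120.7 121.6] 14.0 [[487.0, -101.0], [517.0, -219.0], [634.0, -190.0], [605.0, -72.0]]
```

Run:
```python
from h import *
for n in ('scene','top'):
    f=load(n);p=pts(f);z=cv2.medianBlur(f['range_z'],5);f['range_z']=z;p=pts(f)
    for x in np.arange(.2,.8,.1):
        r=[]
        for y in np.arange(.3,.7,.05):
            m=(abs(p[...,0]-x)<.05)&(abs(p[...,1]-y)<.025)&(z>0)
            r.append(p[m][:,2].max().round(2) if m.any() else None)
        print(n,round(x,1),r)
```

```text
scene 0.2 [np.float64(0.54), np.float64(0.55), np.float64(0.0), np.float64(0.0), np.float64(0.0), np.float64(0.04), None, None]
scene 0.3 [np.float64(0.04), np.float64(0.02), np.float64(0.01), np.float64(0.01), np.float64(0.0), np.float64(0.04), np.float64(0.03), None]
scene 0.4 [np.float64(0.04), np.float64(0.03), np.float64(0.0), np.float64(0.0), np.float64(0.13), np.float64(0.13), np.float64(0.13), None]
scene 0.5 [np.float64(0.12), np.float64(0.0), np.float64(0.0), np.float64(0.0), np.float64(0.13), np.float64(0.13), np.float64(0.13), None]
scene 0.6 [np.float64(0.12), np.float64(0.0), np.float64(0.0), np.float64(0.0), np.float64(0.13), np.float64(0.13), np.float64(0.13), np.float64(0.13)]
scene 0.7 [np.float64(0.0), np.float64(0.0), np.float64(0.0), np.float64(0.0), np.float64(0.0), np.float64(0.0), None, None]
scene 0.8 [np.float64(0.0), np.float64(0.0), np.float64(0.0), None, None, None, None, None]
top 0.2 [np.float64(0.0), np.float64(0.0), np.float64(0.0), np.float64(0.0), np.float64(0.0), np.float64(0.1), np.float64(0.12), np.float64(0.01)]
top 0.3 [np.float64(0.03), np.float64(0.03), np.float64(0.01), np.float64(0.0), np.float64(0.0), np.float64(0.08), np.float64(0.1), np.float64(0.04)]
top 0.4 [np.float64(0.04), np.float64(0.03), np.float64(0.0), np.float64(0.0), np.float64(0.12), np.float64(0.13), np.float64(0.13), np.float64(0.04)]
top 0.5 [np.float64(0.12), np.float64(0.0), np.float64(0.0), np.float64(0.0), np.float64(0.12), np.float64(0.13), np.float64(0.13), None]
top 0.6 [np.float64(0.12), np.float64(0.0), np.float64(0.0), np.float64(0.0), np.float64(0.13), np.float64(0.13), np.float64(0.13), None]
top 0.7 [np.float64(0.01), np.float64(0.0), np.float64(0.0), np.float64(0.0), np.float64(0.0), np.float64(0.0), np.float64(0.0), np.float64(0.0)]
top 0.8 [np.float64(0.0), np.float64(0.0), np.float64(0.0), np.float64(0.0), np.float64(0.0), np.float64(0.0), np.float64(0.0), np.float64(0.0)]
```

Call:
play_rows --pt "-70 -20 50 0 -1" --pt "-70 -40 100 -0.1 -1" --pt "-70 -60 155 -0.2 -1" --pt "-70 -80 210 -0.256 -1" --pt "-70 -100 265 -0.256 -1" --pt "-70 -120 320 -0.256 -1" --pt "-70 -140 370 -0.256 -1" --pt "-70 -158 407 -0.256 -1"

```text
time: 1.1
tool_pos: [0.5662, 0.2518, 0.3005]
tool_rot: [0.704, 0.062, 0.705, -0.063]
contact_force: [0.2, 0.8, -0.2]
gripper_width: 1.001
```

Run:
```python
from h import *
f=grab('wrist','wrist1.png');s=manip.state();print(s['tool_pos'],R(s['tool_rot']).round(3).tolist(),s['time'])
print(f['origin'],R(f['rotation']).round(3).tolist(),f['fx'])
```

```text
[0.56855889 0.24828968 0.30020064] [[0.001, 0.18, 0.984], [-0.004, 0.984, -0.18], [-1.0, -0.003, 0.001]] 1.15
[0.48934801 0.26654984 0.44295048] [[0.175, -0.937, -0.303], [0.985, 0.167, 0.053], [0.001, -0.307, 0.952]] 426.32392038777556
```

View pics/wrist1.png

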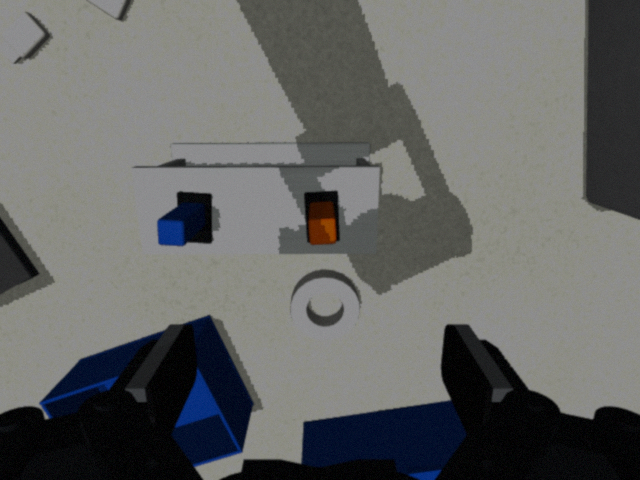

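Call:
play_rows --pt "0 -55 20 0 -1" --pt "0 -110 40 0 -1" --pt "0 -165 60 0 -1" --pt "0 -220 80 0 -1" --pt "10 -275 100 0 -1" --pt "20 -330 120 0 -1" --pt "30 -393 144 0 -1" --pt "30 -393 144 0 -1"

```text
time: 2.15
tool_pos: [0.6374, -0.1617, 0.2689]
tool_rot: [0.703, 0.064, 0.705, -0.064]
contact_force: [-0.8, 0.3, -0.5]
gripper_width: 0.997
```

Run:
```python
from h import *
f=load('wrist')
hsv=cv2.cvtColor(f['img'],cv2.COLOR_RGB2HSV);H,S,V=cv2.split(hsv)
m=((H>3)&(H<22)&(S>120)&(V>60));ys,xs=np.nonzero(m);print('or',xs.min(),xs.max(),ys.min(),ys.max())
print([ (r,int(V[r,315:330].mean())) for r in range(195,248,2)])
print([ (r,np.nonzero(m[r])[0][[0,-1]].tolist()) for r in range(204,246,3) if m[r].any()])
def box(m,zz,name):
    c=max(cv2.findContours(m.astype(np.uint8),0,2)[0],key=cv2.contourArea)[:,0]
    q=np.array([ray(f,u,v,zz)[:2]*1000 for u,v in c]).astype(np.float32);r=cv2.minAreaRect(q)
    print(name,np.round(r[0],1),np.round(r[1],1),round(r[2],1))
rows=np.arange(480)[:,None]
for t in(216,219,222): box(m&(rows>=t)&(np.arange(640)>300)&(np.arange(640)<350),.175,'top%d'%t)
k=(V<45)&(rows>185)&(rows<250)&(np.arange(640)>295)&(np.arange(640)<350)|m
box(k&(rows<221),.12,'guardpart')
f=grab('wrist','wrist2.png');s=manip.state();print(s['tool_pos'],s['time'],f['origin'])
a=cv2.resize(f['img'][30:230,200:440],None,fx=3,fy=3,interpolation=cv2.INTER_CUBIC)
cv2.imwrite('pics/crop2.png',np.clip(a[...,::-1]*1.5,0,255))
```

```text
or 309 335 209 244
[(195, 7), (197, 8), (199, 7), (201, 23), (203, 49), (205, 51), (207, 52), (209, 53), (211, 53), (213, 52), (215, 54), (217, 55), (219, 107), (221, 124), (223, 124), (225, 118), (227, 115), (229, 114), (231, 111), (233, 105), (235, 101), (237, 99), (239, 100), (241, 98), (243, 86), (245, 82), (247, 87)]
[(216, [325, 330]), (219, [310, 334]), (222, [309, 335]), (225, [309, 335]), (228, [309, 335]), (231, [309, 335]), (234, [310, 335]), (237, [310, 335]), (240, [310, 335]), (243, [310, 333])]
top216 [564.7 255.6] [17.  18.9] 80.6
top219 [565.7 255.5] [17.1 17. ] 79.9
top222 [566.6 255.3] [17.1 15. ] 79.9
guardpart [561.1 256. ] [25.9 23. ] 82.0
[ 0.63757551 -0.16037398  0.26951439] 2.2 [ 0.56092407 -0.14684371  0.4115852 ][ WARN:0@1.300] global loadsave.cpp:1063 imwrite_ Unsupported depth image for selected encoder is fallbacked to CV_8U.
```

View pics/crop2.png

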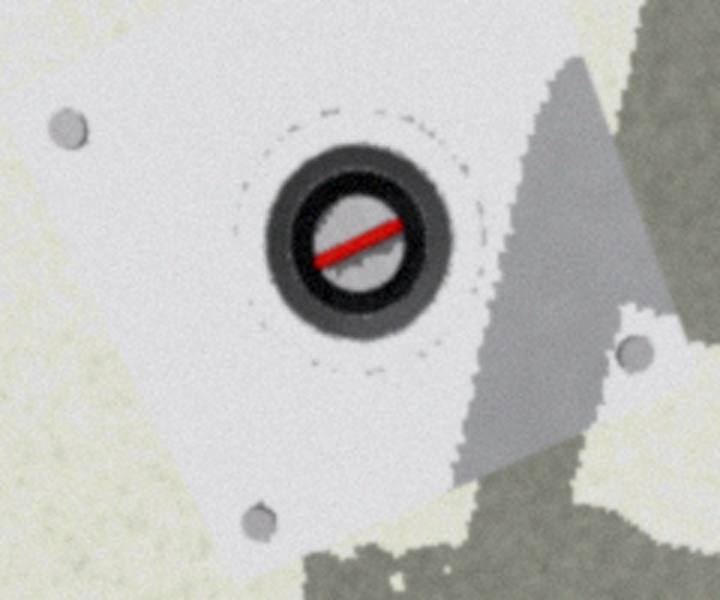

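Run:
```python
from h import *
f=load('wrist');p=pts(f);z=p[...,2]
hsv=cv2.cvtColor(f['img'],cv2.COLOR_RGB2HSV);H,S,V=cv2.split(hsv)
sub=np.zeros(V.shape,bool);sub[70:150,280:360]=1
red=sub&((H<10)|(H>170))&(S>150)
print('red n',red.sum(),'z pct',np.percentile(z[red],[5,25,50,75,95]).round(4))
e=cv2.minAreaRect(np.argwhere(red)[:,::-1].astype(np.float32));print(e)
# bore: dark region contour
dark=(sub&((V<110)|red)).astype(np.uint8)
c=max(cv2.findContours(dark,0,2)[0],key=cv2.contourArea)[:,0]
q=np.array([ray(f,u,v,.11)[:2]*1000 for u,v in c]).astype(np.float32);print('bore',cv2.fitEllipse(q))
d=sub&(V>110)&(S<60); d&=(np.hypot(np.arange(640)[None]-319.7,np.arange(480)[:,None]-111)<20)
print('disc n',d.sum(),'z',np.percentile(z[d],[5,25,50,75,95]).round(4))
# neighbouring top face z
print('face',np.median(z[60:75,290:340]))
zr=np.median(z[red])
bx=cv2.boxPoints(e);w=np.array([ray(f,u,v,zr)[:2]*1000 for u,v in bx]).astype(np.float32);print('bar',cv2.minAreaRect(w),w.round(1).tolist())
# fixture top face rect
m=cv2.morphologyEx(((abs(z-.11)<.01)&(S<60)).astype(np.uint8),cv2.MORPH_OPEN,np.ones((5,5)))
c=max(cv2.findContours(m,0,2)[0],key=cv2.contourArea)[:,0];q=np.array([ray(f,u,v,.11)[:2]*1000 for u,v in c]).astype(np.float32);print('face',cv2.minAreaRect(q))
```

```text
red n 169 z pct [0.0355 0.0766 0.0772 0.0779 0.0787]
((316.90875244140625, 104.62408447265625), (26.3996524810791, 35.28496551513672), 70.01689147949219)
bore ((562.3636474609375, -146.358154296875), (41.724178314208984, 41.83524703979492), 58.26799011230469)
disc n 356 z [0.0564 0.0572 0.0577 0.0582 0.0592]
face 0.11013310591758887
bar ((557.845947265625, -147.01034545898438), (18.84923553466797, 26.687240600585938), 8.913066864013672) [[550.5999755859375, -161.6999969482422], [546.7000122070312, -136.0], [565.0999755859375, -132.39999389648438], [569.2000122070312, -158.39999389648438]]
face ((562.5034790039062, -146.3226776123047), (119.883056640625, 119.90999603271484), 14.089417457580566)
```

```bash
cat >> h.py <<'E'
def bore(f):
    hsv=cv2.cvtColor(f['img'],cv2.COLOR_RGB2HSV);H,S,V=cv2.split(hsv)
    sub=np.zeros(V.shape,bool);sub[70:150,280:360]=1
    dark=(sub&((V<110)|(S>150))).astype(np.uint8)
    c=max(cv2.findContours(dark,0,2)[0],key=cv2.contourArea)[:,0]
    q=np.array([ray(f,u,v,.11)[:2]*1000 for u,v in c]).astype(np.float32);print('bore',cv2.fitEllipse(q))
E
python3 - <<'E'
from h import *
f=grab('wrist');bore(f);s=manip.state();print(s['tool_pos'],s['time'],f['origin'],R(s['tool_rot'])[:,1])
E
```

```text
bore ((562.3692626953125, -146.34820556640625), (41.71461868286133, 41.775634765625), 139.98715209960938)
[ 0.63777541 -0.15877884  0.27028822] 2.25 [ 0.56100042 -0.14568428  0.4121218 ] [1.76375169e-01 9.84322758e-01 7.13267447e-04]
```

Call:
play_rows --pt "0 55 -20 0 -1" --pt "0 110 -40 0 -1" --pt "0 170 -60 0 -1" --pt "0 230 -85 0 -1" --pt "0 290 -110 0 -1" --pt "10 350 -130 0 -1" --pt "20 394 -148 0 -1" --pt "20 394 -148 0 -1"

```text
time: 3.25
tool_pos: [0.5583, 0.2603, 0.2504]
tool_rot: [0.704, 0.059, 0.705, -0.059]
contact_force: [-0.8, -1.0, -0.2]
gripper_width: 1.0
```

Run:
```python
from h import *
grab('wrist')
import time
f=grab('wrist','w3.png');s=manip.state();print(s['tool_pos'],s['time'],f['origin'],R(s['tool_rot']).round(4).tolist())
hsv=cv2.cvtColor(f['img'],cv2.COLOR_RGB2HSV);H,S,V=cv2.split(hsv);p=pts(f);z=p[...,2]
m=(H>3)&(H<22)&(S>120)&(V>60)&(p[...,0]>.5)
t=m&(abs(z-.175)<.004);print('top n',t.sum(),np.median(z[t]))
def box(m,zz,name):
    c=max(cv2.findContours(m.astype(np.uint8),0,2)[0],key=cv2.contourArea)[:,0]
    q=np.array([ray(f,u,v,zz)[:2]*1000 for u,v in c]).astype(np.float32);r=cv2.minAreaRect(q)
    print(name,np.round(r[0],1),np.round(r[1],1),round(r[2],1),cv2.boxPoints(r).round().tolist())
box(t,.175,'top')
g=(V<60)&(abs(z-.12)<.01)&(np.hypot(p[...,0]-.565,p[...,1]-.255)<.035)
box(g|m&(z<.16),.12,'guard')
pl=cv2.morphologyEx(((abs(z-.115)<.008)).astype(np.uint8),cv2.MORPH_OPEN,np.ones((5,5)))
box(pl,.115,'plate')
```

```text
[0.5602433  0.25698965 0.25159979] 3.35 [0.48241582 0.27252037 0.39354069] [[0.0003, 0.1717, 0.9851], [-0.0002, 0.9851, -0.1717], [-1.0, -0.0001, 0.0003]]
top n 927 0.17470791409992625
top [564.8 255.5] [17.3 17.8] 83.2 [[555.0, 248.0], [573.0, 246.0], [575.0, 263.0], [557.0, 265.0]]
guard [568.9 255.1] [26.2 40.3] 83.2 [[547.0, 244.0], [587.0, 240.0], [590.0, 266.0], [550.0, 270.0]]
plate [556.8 205.5] [189.9  71.2] 80.3 [[506.0, 118.0], [576.0, 106.0], [608.0, 293.0], [538.0, 305.0]]
```

Call:
play_rows --pt "0 0 3 -0.054 -1" --pt "30 0 3 -0.054 -1" --pt "50 0 3 -0.054 -1" --pt "70 0 3 -0.054 -1" --pt "90 0 3 -0.054 -1" --pt "110 0 3 -0.054 -1" --pt "122 0 3 -0.054 -1" --pt "122 0 3 -0.054 -1"

```text
time: 4.35
tool_pos: [0.5635, 0.2548, 0.1278]
tool_rot: [0.705, 0.043, 0.707, -0.043]
contact_force: [-0.2, 0.4, 1.1]
gripper_width: 1.0
```

Run:
```python
from h import *
f=grab('wrist','w4.png');s=manip.state();print(s['tool_pos'],s['contact_force'],s['time'],R(s['tool_rot']).round(4).tolist())
```

```text
[0.56420321 0.25497062 0.12903488] [-0.16731956 -0.42110547 -0.01172457] 4.4 [[-0.0005, 0.1214, 0.9926], [-0.0001, 0.9926, -0.1214], [-1.0, -0.0002, -0.0005]]
```

View pics/w4.png

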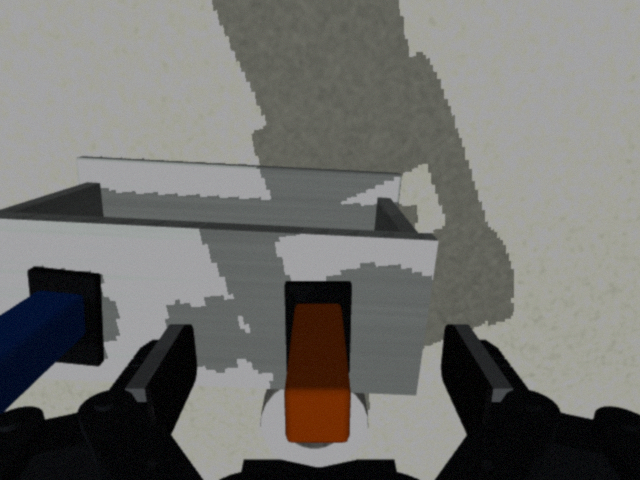

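Call:
play_rows --pt "0 0 0 0 1" --pt "0 0 0 0 1" --pt "0 0 0 0 1" --pt "0 0 0 0 1" --pt "0 0 0 0 1" --pt "0 0 0 0 1" --pt "0 0 0 0 1" --pt "0 0 0 0 1"

```text
time: 5.4
tool_pos: [0.5645, 0.255, 0.1297]
tool_rot: [0.706, 0.043, 0.706, -0.043]
contact_force: [-0.1, -0.7, 3.7]
gripper_width: 0.205
```

Call:
play_rows --pt "-5 0 0 0 1" --pt "-20 0 0 0 1" --pt "-45 0 0 0 1" --pt "-75 0 0 0 1" --pt "-110 0 0 0 1" --pt "-145 0 0 0 1" --pt "-180 0 0 0 1" --pt "-185 0 0 0 1"

```text
time: 6.4
tool_pos: [0.5655, 0.2554, 0.3187]
tool_rot: [0.708, 0.044, 0.704, -0.042]
contact_force: [-0.5, 0.2, -1.4]
gripper_width: 0.202
```

Run:
```python
from h import *
f=grab('wrist','w5.png');g=grab('scene','s5.png');s=manip.state();print(s['tool_pos'],s['contact_force'],s['gripper_width'],s['time'],R(s['tool_rot']).round(4).tolist())
a=f['img'][100:480,120:520];b=cv2.resize(g['img'][170:360,340:480],None,fx=2,fy=2)
print(a.shape,b.shape)
cv2.imwrite('pics/c5.png',np.hstack([a,b])[...,::-1])
```

```text
[0.56432327 0.25499817 0.3146842 ] [-0.7382668  -0.69549739 -1.5317901 ] 0.2009557571362669 6.5 [[0.0009, 0.1215, 0.9926], [0.0003, 0.9926, -0.1215], [-1.0, 0.0004, 0.0009]]
(380, 400, 3) (380, 280, 3)
```

View pics/c5.png

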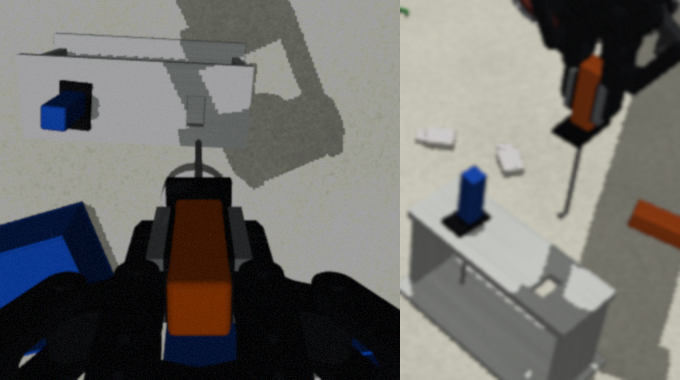

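Call:
play_rows --pt "0 -40 4 0.1 1" --pt "0 -95 9 0.25 1" --pt "0 -150 14 0.4 1" --pt "0 -205 19 0.58 1" --pt "0 -260 24 0.76 1" --pt "0 -315 29 0.94 1" --pt "0 -370 32 1.12 1" --pt "5 -401 34 1.204 1"

```text
time: 7.5
tool_pos: [0.5481, -0.1494, 0.3067]
tool_rot: [0.555, 0.436, 0.557, -0.437]
contact_force: [0.9, 0.6, -1.4]
gripper_width: 0.202
```

Call:
play_rows --pt "0 0 0 0 1" --pt "0 0 0 0 1" --pt "0 0 0 0 1"

```text
time: 7.88
tool_pos: [0.5493, -0.146, 0.3088]
tool_rot: [0.557, 0.435, 0.558, -0.435]
contact_force: [-0.5, -0.7, -1.1]
gripper_width: 0.203
```

Run:
```python
from h import *
s=manip.state();print(s['tool_pos'],s['contact_force'],s['time'],R(s['tool_rot']).round(4).tolist())
f=grab('wrist');g=grab('scene');
Rt=R(s['tool_rot']);P=s['tool_pos']+Rt@[.1117,0,0]
def proj(f,P):
    c=R(f['rotation']).T@(P-f['origin']);return (f['cx']+f['fx']*c[0]/-c[2],f['cy']-f['fy']*c[1]/-c[2])
tip=P+Rt@np.array([-.0055,0,.0095])
print('bottom',P)
print('exp wrist',proj(f,P),proj(f,tip),'scene',proj(g,P),proj(g,tip))
def crop(f,c,n,k):
    c=np.round(c).astype(int);o=f['img'][c[1]-n:c[1]+n,c[0]-n:c[0]+n].copy();print('crop origin',c-n)
    return cv2.resize(o,(k,k),interpolation=cv2.INTER_CUBIC)
cv2.imwrite('pics/c6.png',np.hstack([crop(f,proj(f,P),50,400),crop(g,proj(g,P),40,400)])[...,::-1])
```

```text
[ 0.54929741 -0.14603875  0.30882543] [-0.47491785 -0.686872   -1.09168596] 7.875 [[-0.0006, 0.9697, 0.2445], [0.0005, 0.2445, -0.9697], [-1.0, -0.0005, -0.0007]]
bottom [ 0.54922778 -0.14597978  0.19712547]
exp wrist (np.float64(316.6893198494664), np.float64(241.6863375094063)) (np.float64(316.6709572052805), np.float64(258.98701473731876)) scene (np.float64(253.48441395163067), np.float64(183.56656427415732)) (np.float64(249.12477375398345), np.float64(180.2190216830855))
crop origin [267 192]
crop origin [213 144]
```

View pics/c6.png

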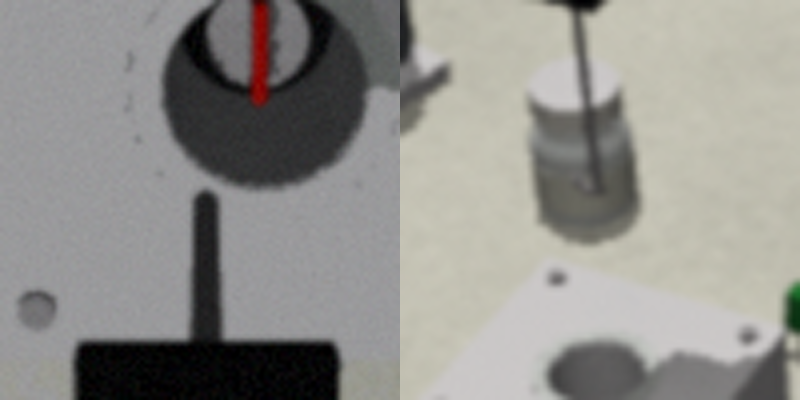

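Call:
play_rows --pt "15 0 0 0 1" --pt "30 0 0 0 1" --pt "45 0 0 0 1" --pt "60 0 0 0 1" --pt "72 0 0 0 1" --pt "80 0 0 0 1" --pt "84 0 0 0 1" --pt "84 0 0 0 1"

```text
time: 8.98
tool_pos: [0.5493, -0.1473, 0.2253]
tool_rot: [0.557, 0.435, 0.557, -0.435]
contact_force: [0.1, -0.3, -1.4]
gripper_width: 0.203
```

Run:
```python
from h import *
s=manip.state();print(s['tool_pos'],s['contact_force'],s['time'])
f=grab('wrist')
Rt=R(s['tool_rot']);P=s['tool_pos']+Rt@[.1117,0,0];print(P)
a=cv2.resize(f['img'][130:290,220:420],None,fx=4,fy=4,interpolation=cv2.INTER_CUBIC)
cv2.imwrite('pics/c7.png',a[...,::-1])
p=R(f['rotation']).T@(P-f['origin']);print(f['cx']-f['fx']*p[0]/p[2],f['cy']+f['fy']*p[1]/p[2])
hsv=cv2.cvtColor(f['img'],cv2.COLOR_RGB2HSV);H,S,V=cv2.split(hsv)
red=((H<10)|(H>170))&(S>150)&(np.arange(480)[:,None]<250);ys,xs=np.nonzero(red);print('red',xs.min(),xs.max(),ys.min(),ys.max(),ray(f,xs.mean(),ys.mean(),.0772),np.median(pts(f)[red][:,2]))
```

```text
[ 0.54934865 -0.14725049  0.22533342] [ 0.07558029 -0.25176065 -1.35590559] 8.975
[ 0.5493585  -0.14725333  0.11363342]
316.6956446114937 241.67462501433022
red 317 352 212 244 [ 0.56220995 -0.14553408  0.0772    ] 0.07732759828427305
```

View pics/c7.png

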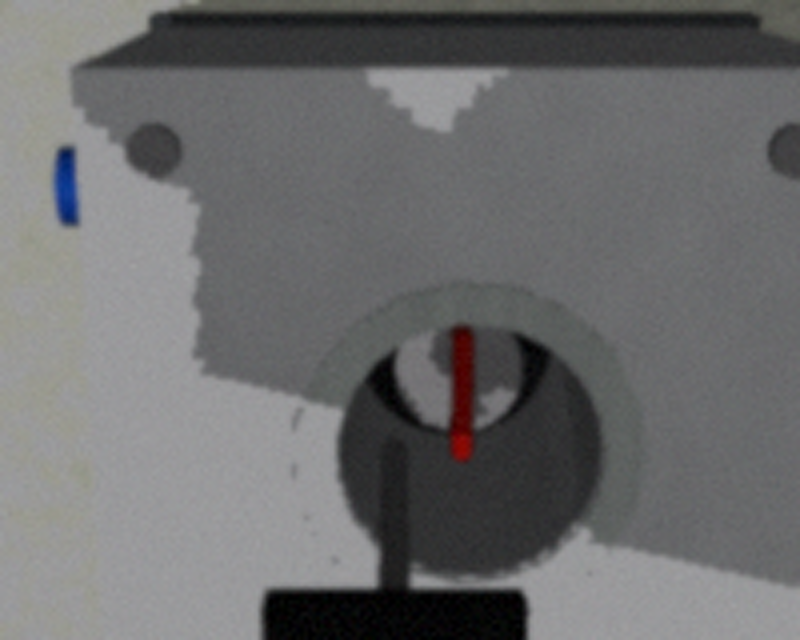

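Call:
play_rows --pt "7 0 0 0 1" --pt "14 0 0 0 1" --pt "21 0 0 0 1" --pt "28 0 0 0 1" --pt "35 0 0 0 1" --pt "41 0 0 0 1" --pt "46 0 0 0 1" --pt "50 0 0 0 1"

```text
time: 10.02
tool_pos: [0.5493, -0.1472, 0.175]
tool_rot: [0.557, 0.435, 0.557, -0.435]
contact_force: [-0.5, -0.7, -1.4]
gripper_width: 0.203
```

Call:
play_rows --pt "0 0 0 0 1" --pt "0 0 0 -0.1 1" --pt "0 0 0 -0.2 1" --pt "0 0 0 -0.3 1" --pt "0 0 0 -0.4 1" --pt "0 0 0 -0.4 1"

```text
time: 10.78
tool_pos: [0.5495, -0.1473, 0.1756]
tool_rot: [0.633, 0.316, 0.632, -0.316]
contact_force: [-1.1, 0.5, -1.3]
gripper_width: 0.199
```

Call:
play_rows --pt "2 0 0 -0.15 1" --pt "2 0 0 -0.3 1" --pt "2 0 0 -0.45 1" --pt "2 0 0 -0.6 1" --pt "2 0 0 -0.75 1" --pt "2 0 0 -0.9 1" --pt "2 0 0 -1.05 1" --pt "2 0 0 -1.171 1"

```text
time: 11.78
tool_pos: [0.5494, -0.1473, 0.1735]
tool_rot: [0.702, -0.087, 0.702, 0.087]
contact_force: [-0.6, 0.5, -1.6]
gripper_width: 0.201
```

Call:
play_rows --pt "0 0 0 0 1" --pt "0 0 0 0 1"

```text
time: 12.02
tool_pos: [0.5494, -0.1472, 0.1734]
tool_rot: [0.702, -0.086, 0.702, 0.086]
contact_force: [-0.0, -0.8, -1.0]
gripper_width: 0.205
```

Run:
```python
from h import *
s=manip.state();print(s['tool_pos'],s['contact_force'],s['time'],R(s['tool_rot']).round(4).tolist())
C=np.array([.5624,-.1463]);ex=np.array([.970,.2436]);ey=np.array([-.2436,.970])
d=s['tool_pos'][:2]-C;print('fix xy mm',d@ex*1e3,d@ey*1e3)
```

```text
[ 0.54935801 -0.14723697  0.17343216] [-0.00476289 -0.77019374 -0.99241251] 12.025 [[0.0002, -0.2404, 0.9707], [-0.0001, 0.9707, 0.2404], [-1.0, -0.0001, 0.0002]]
fix xy mm -12.878971421357033 2.2681673338799446
```

Call:
play_rows --pt "0 -1 1.5 0 1" --pt "0 -2 3 0 1" --pt "0 -2.5 4.5 0 1" --pt "0 -2.5 6 0 1" --pt "0 -2.5 7 0 1" --pt "0 -2.5 8 0 1" --pt "0 -2.5 8 0 1"

```text
time: 12.9
tool_pos: [0.5575, -0.1477, 0.1732]
tool_rot: [0.702, -0.086, 0.702, 0.086]
contact_force: [-1.1, -1.0, -1.3]
gripper_width: 0.205
```

Run:
```python
from h import *
s=manip.state();print(s['tool_pos'],s['contact_force'],s['time'])
C=np.array([.5624,-.1463]);ex=np.array([.970,.2436]);ey=np.array([-.2436,.970])
d=s['tool_pos'][:2]-C;print('fix xy mm',d@ex*1e3,d@ey*1e3)
f=grab('wrist')
a=cv2.resize(f['img'][130:290,220:420],None,fx=4,fy=4,interpolation=cv2.INTER_CUBIC)
cv2.imwrite('pics/c8.png',a[...,::-1])
```

```text
[ 0.55747002 -0.14772448  0.17322742] [-1.11674407 -1.02056284 -1.34184608] 12.9
fix xy mm -5.129086220766743 -0.18079840239586276
```

View pics/c8.png

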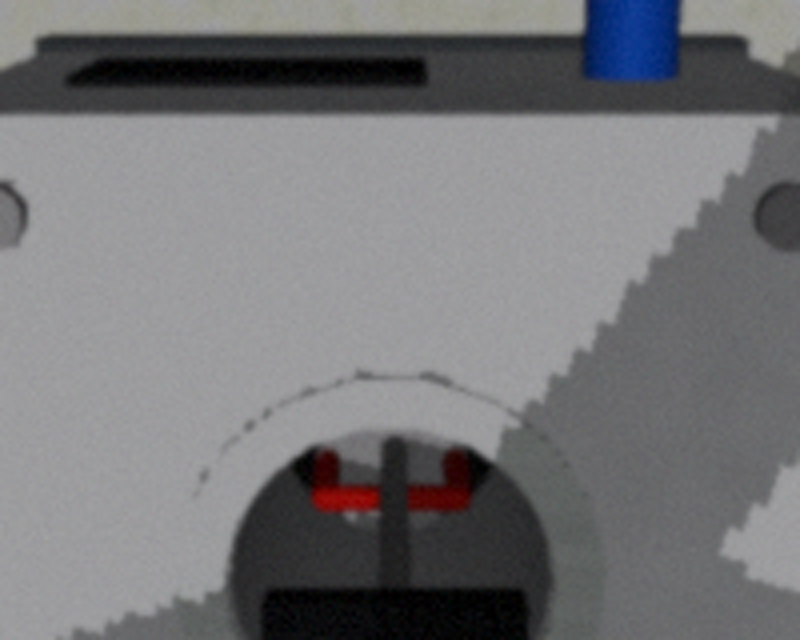

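Call:
play_rows --pt "-1.5 0 0 0 1" --pt "-3 0 0 0 1" --pt "-4 0 0 0 1" --pt "-5 0 0 0 1" --pt "-6 0 0 0 1" --pt "-6 0 0 0 1"

```text
time: 13.7
tool_pos: [0.5576, -0.1477, 0.1794]
tool_rot: [0.702, -0.086, 0.702, 0.086]
contact_force: [-2.3, -0.6, -1.3]
gripper_width: 0.202
```

Call:
play_rows --pt "-1 0 0 0 1" --pt "-2 0 0 0 1" --pt "-3 0 0 0 1" --pt "-4 0 0 0 1" --pt "-5 0 0 0 1" --pt "-5 0 0 0 1"

```text
time: 14.45
tool_pos: [0.5574, -0.1476, 0.1837]
tool_rot: [0.702, -0.086, 0.702, 0.087]
contact_force: [-0.8, 0.3, -7.6]
gripper_width: 0.203
```

Run:
```python
from h import *
s=manip.state();print(s['tool_pos'],s['contact_force'],s['ft_torque'],s['time'])
f=grab('wrist');p=pts(f)
hsv=cv2.cvtColor(f['img'],cv2.COLOR_RGB2HSV);H,S,V=cv2.split(hsv)
red=((H<8)|(H>172))&(S>150)&(V>60)&(np.hypot(p[...,0]-.5624,p[...,1]+.1463)<.03);print(red.sum(),np.percentile(p[red][:,2],[5,50,80,95]))
cv2.imwrite('pics/c9.png',cv2.resize(f['img'][130:290,220:420],None,fx=4,fy=4,interpolation=cv2.INTER_CUBIC)[...,::-1])
```

```text
[ 0.5573917  -0.14758702  0.18366941] [-0.84310001  0.25047117 -7.61320173] [-0.22900636  0.16466369  0.00177042] 14.45
169 [0.077396   0.07876891 0.07938343 0.0800421 ]
```

Call:
play_rows --pt "-2 0 0 0 1" --pt "-5 0 0 0 1" --pt "-8 0 0 0 1" --pt "-11 0 0 0 1" --pt "-14 0 0 0 1" --pt "-17 0 0 0 1" --pt "-20 0 0 0 1" --pt "-23 0 0 0 1"

```text
time: 15.5
tool_pos: [0.5576, -0.1477, 0.2075]
tool_rot: [0.702, -0.086, 0.702, 0.087]
contact_force: [-2.0, -0.7, -7.8]
gripper_width: 0.2
```

Call:
play_rows --pt "-3 0 0 0 1" --pt "-6 0 0 0 1" --pt "-9 0 0 0 1" --pt "-12 0 0 0 1" --pt "-15 0 0 0 1" --pt "-18 0 0 0 1" --pt "-21 0 0 0 1" --pt "-23 0 0 0 1"

```text
time: 16.5
tool_pos: [0.5577, -0.1477, 0.2306]
tool_rot: [0.702, -0.086, 0.702, 0.086]
contact_force: [-2.2, -0.4, -7.4]
gripper_width: 0.201
```

```bash
cat > red.py <<'E'
from h import *
s=manip.state();print(s['tool_pos'],s['contact_force'],s['ft_torque'],s['time'])
f=grab('wrist');p=pts(f)
hsv=cv2.cvtColor(f['img'],cv2.COLOR_RGB2HSV);H,S,V=cv2.split(hsv)
red=((H<8)|(H>172))&(S>150)&(V>60)&(np.hypot(p[...,0]-.5624,p[...,1]+.1463)<.03);print(red.sum(),np.percentile(p[red][:,2],[5,50,80,95]))
E
python3 red.py
```

```text
[ 0.55765687 -0.14766575  0.23055861] [-2.23362574 -0.35469577 -7.41623164] [ 0.00732823  0.46019282 -0.0128013 ] 16.5
172 [0.12402308 0.1256802  0.12641893 0.12738412]
```

Call:
play_rows --pt "-1 0 0 0 1" --pt "-2 0 0 0 1" --pt "-3 0 0 0 1" --pt "-4 0 0 0 1" --pt "-4.5 0 0 0 1" --pt "-5 0 0 0 1" --pt "-5 0 0 0 1"

```text
time: 17.42
tool_pos: [0.5577, -0.1477, 0.2354]
tool_rot: [0.702, -0.087, 0.702, 0.086]
contact_force: [-2.3, 0.7, -5.6]
gripper_width: 0.202
```

Call:
play_rows --pt "-0.5 0 0 0 1" --pt "-1 0 0 0 1" --pt "-1.5 0 0 0 1"

```text
time: 17.8
tool_pos: [0.5577, -0.1477, 0.2368]
tool_rot: [0.702, -0.086, 0.702, 0.086]
contact_force: [-1.1, 0.1, -7.3]
gripper_width: 0.202
```

Call:
play_rows --pt "-0.5 0 0 0 1" --pt "-1 0 0 0 1" --pt "-1.5 0 0 0 1"

```text
time: 18.18
tool_pos: [0.5577, -0.1477, 0.2383]
tool_rot: [0.702, -0.086, 0.702, 0.086]
contact_force: [-1.4, -0.3, -6.5]
gripper_width: 0.201
```

Call:
play_rows --pt "-0.5 0 0 0 1" --pt "-1 0 0 0 1" --pt "-1.5 0 0 0 1"

```text
time: 18.55
tool_pos: [0.5577, -0.1477, 0.2398]
tool_rot: [0.702, -0.086, 0.702, 0.086]
contact_force: [-1.6, 0.4, -7.3]
gripper_width: 0.201
```

Call:
play_rows --pt "-0.5 0 0 0 1" --pt "-1 0 0 0 1" --pt "-1.5 0 0 0 1"

```text
time: 18.92
tool_pos: [0.5577, -0.1477, 0.2413]
tool_rot: [0.702, -0.086, 0.702, 0.086]
contact_force: [-0.9, -0.3, -6.9]
gripper_width: 0.2
```

Call:
play_rows --pt "-0.5 0 0 0 1" --pt "-1 0 0 0 1" --pt "-1.5 0 0 0 1"

```text
time: 19.3
tool_pos: [0.5576, -0.1477, 0.2425]
tool_rot: [0.702, -0.086, 0.702, 0.087]
contact_force: [-1.5, -0.8, -9.1]
gripper_width: 0.202
```

Call:
play_rows --pt "-0.4 0 0 0 1" --pt "-0.7 0 0 0 1"

```text
time: 19.55
tool_pos: [0.5574, -0.1477, 0.2427]
tool_rot: [0.702, -0.086, 0.702, 0.087]
contact_force: [-0.1, -1.1, -13.1]
gripper_width: 0.202
```

Call:
play_rows --pt "-0.3 0 0 0 1" --pt "-0.5 0 0 0 1"

```text
time: 19.8
tool_pos: [0.5573, -0.1476, 0.2429]
tool_rot: [0.701, -0.086, 0.702, 0.087]
contact_force: [0.7, -1.0, -16.1]
gripper_width: 0.203
```

```bash
python3 red.py
```

```text
[ 0.55734748 -0.14759775  0.24286516] [  0.66579124  -0.97233474 -16.09329548] [-0.27187114 -0.02168797 -0.02106491] 19.8
173 [0.13599976 0.13756698 0.13819111 0.13907366]
```

Call:
play_rows --pt "1 0 0 0 1" --pt "2 0 0 0 1" --pt "3 0 0 0 1" --pt "4 0 0 0 1" --pt "5 0 0 0 1" --pt "6 0 0 0 1" --pt "7 0 0 0 1" --pt "7 0 0 0 1"

```text
time: 20.85
tool_pos: [0.558, -0.148, 0.2373]
tool_rot: [0.702, -0.087, 0.701, 0.086]
contact_force: [-2.0, -1.1, 1.0]
gripper_width: 0.202
```

```bash
python3 red.py
```

```text
[ 0.55801735 -0.14798297  0.23732835] [-2.0149374  -1.10725892  1.00012519] [-0.37952668  0.61987016 -0.03590342] 20.85
175 [0.13604291 0.1374241  0.13799956 0.13875461]
```

Call:
play_rows --pt "0.5 0 -1 0 1" --pt "0.5 0 -2 0 1" --pt "0.5 0 -4 0 1" --pt "0.5 0 -6 0 1" --pt "0.5 0 -9 0 1" --pt "0.5 0 -13 0 1" --pt "0.5 0 -19 0 1" --pt "0.5 0 -26 0 1"

```text
time: 21.9
tool_pos: [0.532, -0.1541, 0.2365]
tool_rot: [0.702, -0.086, 0.702, 0.086]
contact_force: [-0.4, 0.2, -1.9]
gripper_width: 0.199
```

```bash
python3 red.py
```

```text
[ 0.53198099 -0.15411488  0.23650601] [-0.42417198  0.15090232 -1.85979672] [-0.02735291  0.03192695 -0.01107411] 21.9Traceback (most recent call last):
  File "red.py", line 5, in <module>
    red=((H<8)|(H>172))&(S>150)&(V>60)&(np.hypot(p[...,0]-.5624,p[...,1]+.1463)<.03);print(red.sum(),np.percentile(p[red][:,2],[5,50,80,95]))
                                                                                                     ~~~~~~~~~~~~~^^^^^^^^^^^^^^^^^^^^^^^^^^
    return _quantile_unchecked(
        a, q, axis, out, overwrite_input, method, keepdims, weights)
    return _ureduce(a,
                    func=_quantile_ureduce_func,
    ...<5 lines>...
                    overwrite_input=overwrite_input,
                    method=method)
    r = func(a, **kwargs)
    result = _quantile(arr,
                       quantiles=q,
    ...<2 lines>...
                       out=out,
                       weights=wgt)
    slices_having_nans = np.isnan(arr[-1, ...])
                                  ~~~^^^^^^^^^
IndexError: index -1 is out of bounds for axis 0 with size 0
```

Call:
play_rows --pt "-30 0 -5 0 1" --pt "-80 0 0 0 1" --pt "-80 50 15 0.05 1" --pt "-80 105 30 0.1 1" --pt "-80 160 50 0.15 1" --pt "-80 215 70 0.2 1" --pt "-80 270 90 0.28 1" --pt "-80 325 110 0.36 1"

```text
time: 22.95
tool_pos: [0.5601, 0.1898, 0.3167]
tool_rot: [0.706, 0.042, 0.706, -0.041]
contact_force: [0.4, -0.2, -1.2]
gripper_width: 0.2
```

Run:
```python
from h import *
s=manip.state();print(s['tool_pos'],R(s['tool_rot']).round(4).tolist())
f=grab('top');p=pts(f)
hsv=cv2.cvtColor(f['img'],cv2.COLOR_RGB2HSV);H,S,V=cv2.split(hsv)
red=((H<8)|(H>172))&(S>150)&(V>60)&(np.hypot(p[...,0]-.5624,p[...,1]+.1463)<.05);print(red.sum(),np.percentile(p[red][:,2],[5,50,80,95]))
```

```text
[0.56012833 0.18978454 0.31673476] [[0.0008, 0.1172, 0.9931], [0.0, 0.9931, -0.1172], [-1.0, 0.0001, 0.0008]]
17 [0.13263889 0.13688123 0.13788066 0.1392779 ]
```

Call:
play_rows --pt "0 40 12 0.007 1" --pt "0 64 20 0.007 1" --pt "0 64 20 0.007 1" --pt "0 64 20 0.007 1"

```text
time: 23.5
tool_pos: [0.5873, 0.2487, 0.3164]
tool_rot: [0.706, 0.043, 0.706, -0.043]
contact_force: [0.1, 0.6, -0.6]
gripper_width: 0.199
```

```bash
cat > pose.py <<'E'
from h import *
f=grab('wrist');g=grab('scene');grab('wrist');grab('wrist')
s=manip.state();print(s['tool_pos'],s['contact_force'],s['time'],R(s['tool_rot']).round(4).tolist())
Rt=R(s['tool_rot']);d=np.array([.5645,.2550,.1297])-s['tool_pos'];print('to go, tool mm',(Rt.T@d*1e3).round(1),'yaw z deg',np.degrees(np.arctan2(Rt[1,2],Rt[0,2])))
cv2.imwrite('pics/c10.png',np.hstack([f['img'][100:480,120:520],cv2.resize(g['img'][170:360,340:480],None,fx=2,fy=2)])[...,::-1])
E
python3 pose.py
```

```text
[0.58737831 0.24842606 0.31675552] [ 0.01463253 -0.05518215 -0.68577126] 23.7 [[0.0003, 0.1225, 0.9925], [-0.0, 0.9925, -0.1225], [-1.0, 0.0, 0.0003]]
to go, tool mm [187.    3.7 -23.6] yaw z deg -7.037275893501049
```

Call:
play_rows --pt "0 1.5 -8 0 1" --pt "0 3.7 -16 0 1" --pt "0 3.7 -23.6 0 1" --pt "0 3.7 -23.6 0 1" --pt "0 3.7 -23.6 0 1"

```text
time: 24.32
tool_pos: [0.5644, 0.2559, 0.3166]
tool_rot: [0.706, 0.043, 0.706, -0.043]
contact_force: [-0.4, 0.4, -2.0]
gripper_width: 0.201
```

```bash
python3 pose.py
```

```text
[0.56463047 0.25574264 0.31643476] [-0.39953125 -1.0508167  -1.9833474 ] 24.525 [[-0.0001, 0.1217, 0.9926], [-0.0001, 0.9926, -0.1217], [-1.0, -0.0001, -0.0001]]
to go, tool mm [186.7  -0.7  -0. ] yaw z deg -6.987492840153877
```

View pics/c10.png

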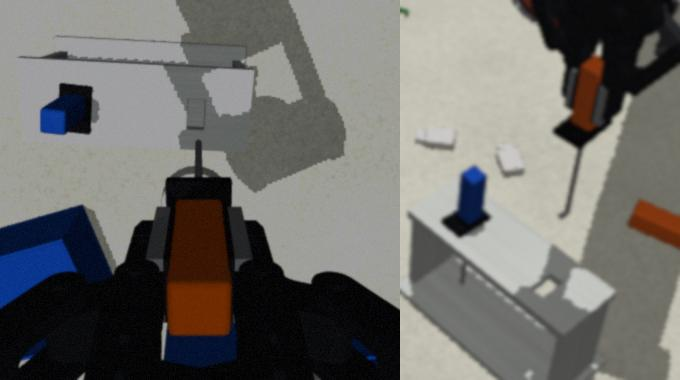

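Call:
play_rows --pt "20 -0.7 0 0 1" --pt "40 -0.7 0 0 1" --pt "60 -0.7 0 0 1" --pt "75 -0.7 0 0 1" --pt "82 -0.7 0 0 1" --pt "88 -0.7 0 0 1" --pt "94 -0.7 0 0 1" --pt "100 -0.7 0 0 1"

```text
time: 25.52
tool_pos: [0.5647, 0.2552, 0.2168]
tool_rot: [0.706, 0.043, 0.705, -0.043]
contact_force: [0.6, 0.4, -1.8]
gripper_width: 0.203
```

```bash
python3 pose.py
```

```text
[0.56442437 0.25512514 0.21656949] [-0.43613119  0.94205787 -1.78063973] 25.725 [[0.0001, 0.1215, 0.9926], [0.0, 0.9926, -0.1215], [-1.0, 0.0, 0.0001]]
to go, tool mm [86.9 -0.1  0.1] yaw z deg -6.979146239693762
```

In the slot, no contact. Continue down.

Call:
play_rows --pt "10 0 0 0 1" --pt "22 0 0 0 1" --pt "34 0 0 0 1" --pt "46 0 0 0 1" --pt "58 0 0 0 1" --pt "68 0 0 0 1" --pt "76 0 0 0 1" --pt "80 0 0 0 1"

```text
time: 26.72
tool_pos: [0.5642, 0.2551, 0.1359]
tool_rot: [0.706, 0.043, 0.706, -0.043]
contact_force: [-0.4, -0.0, -1.2]
gripper_width: 0.199
```

Call:
play_rows --pt "1.5 0 0 0 1" --pt "3 0 0 0 1" --pt "4.5 0 0 0 1" --pt "5.5 0 0 0 1" --pt "6 0 0 0 1" --pt "6 0 0 0 1"

```text
time: 27.48
tool_pos: [0.5644, 0.2551, 0.1305]
tool_rot: [0.706, 0.043, 0.706, -0.043]
contact_force: [-0.2, 0.5, -0.8]
gripper_width: 0.201
```

Call:
play_rows --pt "0.5 0 0 0 1" --pt "1 0 0 0 1" --pt "1 0 0 0 1" --pt "1 0 0 0 1"

```text
time: 27.98
tool_pos: [0.5645, 0.2551, 0.1298]
tool_rot: [0.706, 0.043, 0.706, -0.043]
contact_force: [-0.7, 0.2, 0.3]
gripper_width: 0.202
```

Call:
play_rows --pt "0.3 0 0 0 1" --pt "0.3 0 0 0 0" --pt "0.3 0 0 0 -1" --pt "0.3 0 0 0 -1" --pt "0.3 0 0 0 -1" --pt "0.3 0 0 0 -1" --pt "0.3 0 0 0 -1" --pt "0.3 0 0 0 -1"

```text
time: 28.98
tool_pos: [0.5644, 0.2551, 0.1292]
tool_rot: [0.706, 0.043, 0.706, -0.043]
contact_force: [-0.3, 0.4, 0.8]
gripper_width: 1.0
```

Call:
play_rows --pt "-10 0 0 0 -1" --pt "-25 0 0 0 -1" --pt "-45 0 0 0 -1" --pt "-70 0 0 0 -1" --pt "-95 0 0 0 -1" --pt "-122 0 0 0 -1" --pt "-122 0 0 0 -1" --pt "-122 0 0 0 -1"

```text
time: 29.98
tool_pos: [0.5642, 0.255, 0.251]
tool_rot: [0.706, 0.043, 0.706, -0.043]
contact_force: [-0.0, -0.2, -0.5]
gripper_width: 0.998
```

Run:
```python
from h import *
f=grab('wrist');s=manip.state();print(s['tool_pos'],s['gripper_width'],s['time'])
hsv=cv2.cvtColor(f['img'],cv2.COLOR_RGB2HSV);H,S,V=cv2.split(hsv);p=pts(f);z=p[...,2]
m=(H>3)&(H<22)&(S>120)&(V>60)&(p[...,0]>.5)
t=m&(abs(z-.175)<.004);print('top n',t.sum(),np.median(z[t]))
def box(m,zz,name):
    c=max(cv2.findContours(m.astype(np.uint8),0,2)[0],key=cv2.contourArea)[:,0]
    q=np.array([ray(f,u,v,zz)[:2]*1000 for u,v in c]).astype(np.float32);r=cv2.minAreaRect(q)
    print(name,np.round(r[0],1),np.round(r[1],1),round(r[2],1))
box(t,.175,'top')
g=(V<60)&(abs(z-.12)<.01)&(np.hypot(p[...,0]-.565,p[...,1]-.255)<.035)
box(g|m&(z<.16),.12,'guard')
f=g=grab('top');p=pts(f);hsv=cv2.cvtColor(f['img'],cv2.COLOR_RGB2HSV);H,S,V=cv2.split(hsv)
red=((H<8)|(H>172))&(S>150)&(V>60)&(np.hypot(p[...,0]-.5624,p[...,1]+.1463)<.05);print(red.sum(),np.percentile(p[red][:,2],[5,50,80,95]))
w=cv2.imread('pics/top1.png')[...,::-1]
sc=grab('scene');cv2.imwrite('pics/fin.png',sc['img'][...,::-1])
```

```text
[0.5637983  0.25496377 0.25002519] 0.9997404594099307 30.025
top n 976 0.17471751412869646
top [564.9 256.3] [17.4 17.9] 83.0
guard [569.4 255.8] [26.  40.1] 83.5
16 [0.12984236 0.13656876 0.13768735 0.13964224]
```

View pics/fin.png

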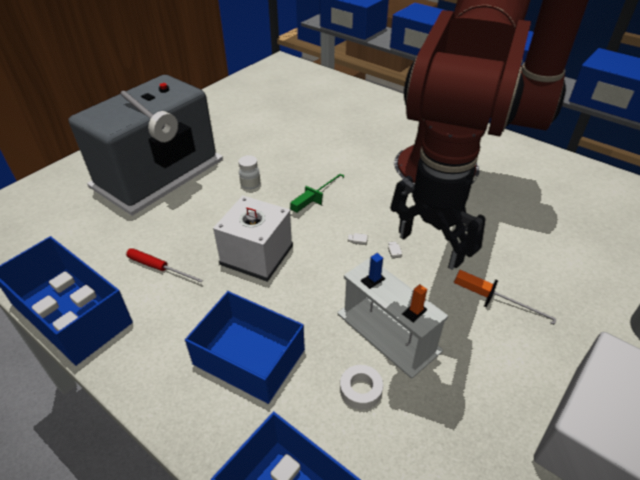

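The final picture shows the hook upright in its own slot at about (418,298). The loop stands above the bore at (252,212), the bystanders look unmoved, and the gripper is clear.

```bash
python3 -c "
from plant import manip
print(manip.job_done())"
```

```text
the job is handed in; nothing more can be done
None
```

I drew the plunger up to its stop with the small orange hook, unhooked, hung the hook back in its slot and handed the job in at about 30 s of 66 s. No verdict was reported.

- **Plunger:** the loop's bar rose from z 0.077 m to 0.138 m. The stop showed as a clear force rise: the wrist read about 16 N there, roughly 15 N above its resting reading and below the 25 N limit. After unhooking, the top camera still showed the bar at about 0.137–0.138 m.
- **Hook:** it was measured within 1 mm and 0.5° of its starting place and heading. The guard's longer side still points the same way, and the handle top is at the original height.
- **Bystanders:** they looked unmoved in the last scene picture. I judged this by eye and did not measure it.
- **Contacts:** the fingers stayed more than 60 mm above the test head throughout. While unhooking, the wrist showed a brief sideways force of about 2 N, probably the shaft rubbing the bar, and it was gone once the hook backed out.

One move over the stand went about 24 mm past its target. I corrected it well above everything before lowering the hook. I found no failed or contradictory checks at the end.

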